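Isolate a deburring spindle and hold its guard gate open

ROBOT

A 7-joint arm with a two-finger parallel gripper is mounted at the origin on the work surface. World frame = base frame: x ahead of the robot, y to its left, z up, the work surface at z = 0. Lengths are in m, angles in rad, forces in N, time in s.
With the tool pointing down it reaches from about 0.425 to 0.875 m from the base axis. Payload 9.9 kg.
Tool frame: the origin (TCP) lies between the finger pads, 19 mm behind the fingertips; this is the grasp point; z points along the fingers, y is the line along which they close (so a half turn about z gives the same grasp; the last joint's range is limited). The gripper opens to 85 mm and grips with 20 to 120 N. Pads are 22 mm wide; open, the fingers measure 114 mm over their backs; the gripper's body (76 mm by 85 mm) begins 54 mm behind the grasp point. The pads swing forward as they close: fully open they stand 13 mm farther back than shut.
Start: joints at [1.157, 0.576, 0.025, 1.437, -0.015, 1.129, -0.057], TCP at [0.219, -0.639, 0.25] pointing down, gripper open.
Joint ranges: [-2.76, 2.76], [-0.34, 2.15], [-1.52, 1.57], [0.19, 2.46], [-1.09, 4.23], [0.17, 1.99], [-2.82, 2.82]. Speed limits (rad/s): [2.22, 2.22, 3.01, 3.01, 3.14, 3.14, 3.14].

INTERFACE

Orientations are given as [roll, pitch, yaw] about the fixed x, y, z axes, in that order (R = Rz(yaw) Ry(pitch) Rx(roll)).
In Python, from bench import r, snapshot, job gives the robot as it stands.
- The arm moves only by the tool apply_moves, never from a script. Its argument "targets" is a list of rows, each a list of 4 numbers: the shift along the tool's x, y, z in shares of 0.6 m (1.0 is 0.6 m), then the turn about the tool's z in normalised numbers (1 is 120 degrees). In form: [[dx, dy, dz, spin], ...]. A call has 1 to 5 rows; each row is the pose to reach, as a shift and turn from the pose commanded when the call began, along the tool's axes at that moment; what a row does not reach only later rows make up. A row lasts 1/12 s, in which the tool goes at most 41.7 mm and 7.16 degrees, less where a joint would pass 70% of its speed; a pose out of reach is approached as far as the arm can. No shift or turn number may pass 1 either way. A call with a gripper value outside its range is refused whole. "fingers" is the opening, from 0 (shut) to 1 (fully open), set as the call begins (left out, the last holds). The fingers move at their own pace and stop on an object; "newtons" is the grip in N (left out, the last holds). Time passes only in rows, so rows that repeat a pose let the fingers close. It gives the time, the measured TCP pose, the force, the opening and the grip force at its end, in the units of the state.
- r.sense(): the state, without advancing time (a new reading comes with each control period).
- snapshot(name): name is "scene" or "side" or "wrist"; returns a dict with "frame" (400x640x3 uint8, blue, green, red), "K" (3x3 intrinsics, pixels), "k1" (the pictures are not rectified: a ray, as slopes to the right and down, at radius r is drawn at 1 + k1 r^2 times it, then the intrinsics apply), "xyz" and "rotation" of the camera in the world. Camera axes: x right, y up, looking along -z (the intrinsics and any distortion apply to the point x, -y, -z); pixel columns grow to the right and rows downward; lengths in m; the calibration is good to about 2 mm. A picture is of the moment at which its call begins. There is no depth.
- job.sign_off(): hands the job in; it is judged then, once.
The state is a dict: "time_s": time; "qpos": joint angles; "dq": joint speeds; "effort": joint torques, N m; "tool_pos": TCP position; "ee_rot": TCP orientation; "wrist_force": force on the tool from outside, world axes, zero at the start; "ft_torque": the same for the moment, N m; "opening": opening from 0.0 (shut) to 1.0 (fully open); "gripper_force": force on a finger pad.
Only numpy, scipy, OpenCV 4.12 (cv2) and the standard library are available. Lean on these libraries where they do the work, as an engineer would, in place of code of your own. Each camera call takes 0.05 s, during which the arm holds its last target. There are 200 camera calls.

TASK

Turn the rotary isolator from on to off, then squeeze the side catch on the guard's post until it snaps over and stays released, and only after that squeeze the catch in the gate's own grip and swing the gate, keeping the grip squeezed, past its half-open detent to wide open, close to its stop. The gate closes itself, so finish still holding it wide by the squeezed grip, and do not disturb the loose things lying about.

Things in the scene. Friction and masses are not known exactly. Their poses are not given: they have to be found in the camera images.
- isolator_base: grey steel switch box, 100 x 100 x 65 mm, fixed to the bench, with a black bar handle on top that turns about a vertical axis. Origin: centre of its underside; its x axis points to the side with the black cable gland, roughly away from the robot. It stands either to the left or to the right of the guard; its yaw varies.
- isolator (a joint): isolator handle angle (rad): 0 = ON (bar along the box's x axis, its white-marked end towards the gland), 1.571 = OFF (bar across, along the box's y axis). It turns counterclockwise seen from above from ON to OFF. A detent holds it at either end (about 0.2 N m to leave it) and past the middle (0.785) it is pulled towards OFF by itself.
- isolator_grip (a point): point on the handle's turning axis at the height to grip (TCP height), 105 mm above the bench. Its x axis runs along the bar and turns with it, z up. The bar is 14 mm thick, 70 mm long (from -31 to +39 mm along x), from 81 to 115 mm above the bench, on a disc of 52 mm diameter.
- guard: guard round a motor spindle with a brass wheel, fixed to the bench: base 260 x 310 mm, walls to 150 mm. Origin: centre of the base's underside; x away from the gate, y left, z up. The gate closes the -x face, hinged at the left (+y); the post with the side catch stands at its right end (-y).
- side_grip (a point): where the TCP belongs (tool straight down) to squeeze the side catch, fixed to the guard, 190 mm above the bench, axes as guard. The catch is two upright steel tabs on the post, 22 mm (x) by 10 mm (y), from 150 to 208 mm above the bench, squeezed together along y. The -y tab is fixed, its outer face 15 mm from this point.
- side_catch (a joint): travel of the side catch's moving +y tab towards -y (m): 0 = engaged, its outer face 27 mm from side_grip (42 mm over both tabs), its bolt in front of the gate; 0.012 = released, 15 mm from it (30 mm over both). Over-centre spring: about 6 N at most, past 0.006 it snaps to 0.012 and stays there when let go.
- gate_hinge (a point): point on the gate's vertical hinge axis, 190 mm above the bench, fixed to the guard, axes as guard.
- gate (a joint): gate angle (rad): 0 = shut; opens to the guard's -x side (clockwise from above) to a stop at 1.45; 1.25 to 1.4 is wide open. Gate 200 mm wide, 14 mm thick, 30 to 153 mm above the bench. A spring closes it; it rests by itself behind a hump (0.2 to 0.8, about 5 N at the grip to pass) at about 0.8; beyond it must be held, about 4 N at the grip. Locked at 0 while either catch is engaged.
- grip_bar: fixed steel bar of the squeeze grip on top of the gate, 22 x 10 mm, 153 to 208 mm above the bench. Origin: where the TCP belongs (tool straight down) for squeezing, 190 mm above the bench, 112 mm from the hinge axis; moves with the gate. y runs along the gate to the hinge, x is the gate's normal (into the guard when shut). The bar's outer face is at y = +15 mm.
- grip_catch (a joint): travel of the grip's moving bar (same size as the fixed one, rides with the gate) towards it (m): 0 = free, its outer face at y = -27 mm of grip_bar (42 mm over both), its bolt locks the gate; 0.012 = fully squeezed, face at y = -15 mm (30 mm over both). Frees the gate from about 0.009. Plain spring, 3.5 to 8 N; springs back when let go.
- mag_base: loose black magnetic base, 60 x 50 x 55 mm with a 20 mm steel stub on top; bystander. Origin: centre of its underside. It stands across the bench from the isolator, at the other side.
- dial: loose chrome dial indicator, 56 mm diameter, 22 mm thick, lying on its back with a 35 mm stem; bystander. Origin: centre of its underside.
- tap_wrench: loose steel tap wrench, 220 mm long along x, 20 mm high; bystander, in front of the guard; the gate swings clear above it. Origin: underside of its middle.
- pad1: loose white nylon soft-jaw pad, 22 x 75 x 24 mm; bystander. Origin: centre of its underside.
- pad2: loose white nylon soft-jaw pad, as pad1; bystander.
- oil: loose steel oil bottle, 56 mm diameter, 130 mm high; bystander. Origin: centre of its underside.
Things that resemble listed ones, but are neither listed nor needed, are in the scene too. What is shaped like the isolator_base but orange or yellow is not meant.

How it is judged:
On the way, in this order (a step that is already met when the one before it is completed fails the run):
1. the isolator is turned to off (value of joint isolator above 1.35 rad), for 0.2 s.
2. the side catch is squeezed until it stays released (value of joint side_catch above 0.009 m), for 0.2 s.
3. the gate's grip is squeezed and the gate leaves its closed place (value of joint grip_catch above 0.008 m and value of joint gate above 0.06 rad).
4. the gate is swung past its half-open detent to wide open, its grip squeezed (value of joint gate above 1.15 rad and value of joint grip_catch above 0.008 m), for 0.3 s.
At the end, for the whole second after the job is handed in: The gate stands still at more than 1.15 rad (stop at 1.45), held by the fingers, which press on the grip bar with more than 2 N and keep the grip's catch squeezed more than 8 mm; the isolator is at off (above 1.35 rad) and the side catch released (above 9 mm) (all of step 4 and value of joint gate below 1.5 rad and velocity of joint gate between -0.1 and 0.1 rad/s and contact force between the fingers and grip_bar above 2 N and value of joint isolator above 1.35 rad and value of joint side_catch above 0.009 m); the arm keeps its last pose, push and grip.
It fails at once if the gate is opened while the isolator is on (value of joint gate above 0.06 rad and value of joint isolator below 1.2 rad).
It fails at once if the gate's grip is squeezed before the side catch is released (value of joint grip_catch above 0.008 m and value of joint side_catch below 0.006 m).
It fails at once if a loose bystander is moved more than 30 mm (distance of any of mag_base, dial, tap_wrench, pad1, pad2, oil from where it was at the start of the episode above 0.03 m).
It also fails if it takes over 64 s, if anything falls off the work surface, if the arm or the gripper's body presses on something with over 40 N, if the wrist force passes 120 N, or if a joint passes its speed limit or range.

## Working session

There is one attempt and no reset: what is moved stays moved. The work goes in short steps, Python scripts to look and compute and a tool call to move; the robot and the scene stay as the last step left them, time stands still between calls to the robot, and variables do not carry over. Pictures are saved under pics/ and viewed, at most 10 in all, crops included, and the job is handed in when it is done.

Besides the shell and the picture viewer there is one more tool, called after "Call:" by a JSON object that holds its "method" and its "body". apply_moves: Moves the arm, as the interface text tells. Its arguments: {"type":"object","properties":{"targets":{"type":"array","items":{"type":"array","items":{"type":"number"}}},"fingers":{"type":"number"},"newtons":{"type":"number"}},"required":["targets"]}

```bash
ls; mkdir -p pics
cat > h.py <<'E'
import numpy as np, cv2, json
from bench import r, snapshot, job
from scipy.spatial.transform import Rotation as Ro
def snap(n,save=None):
    s=snapshot(n)
    if save: cv2.imwrite('pics/'+save,s['frame'])
    return s
def ray(s,u,v):
    K=np.array(s['K']);d=np.array([(u-K[0,2])/K[0,0],(v-K[1,2])/K[1,1]]);x=d.copy()
    for _ in range(30): x=d/(1+s['k1']*(x@x))
    return np.array(s['xyz']),np.array(s['rotation'])@np.array([x[0],-x[1],-1.])
def onz(s,u,v,z):
    o,d=ray(s,u,v);return (o+d*(z-o[2])/d[2]).round(4)
def proj(s,p):
    c=np.array(s['rotation']).T@(np.array(p)-np.array(s['xyz']));x=np.array([c[0],-c[1]])/-c[2]
    x=x*(1+s['k1']*(x@x));K=np.array(s['K']);return np.array([K[0,0]*x[0]+K[0,2],K[1,1]*x[1]+K[1,2]]).round(1)
E
python3 - <<'E'
from h import *
import pickle
for n in ['scene','side']:
    s=snap(n,n+'0.png');pickle.dump(s,open(n+'0.pkl','wb'))
    print(n,s['K'],s['k1'],s['xyz'],s['rotation'])
print(r.sense())
E
```

```text
pics
scene [[520.79163048   0.         307.28126126]
 [  0.         520.79163048 202.19166925]
 [  0.           0.           1.        ]] -0.0804892646850885 [ 1.38351842 -0.46244402  1.55751112] [ 0.57896418 -0.00875601  1.22596196]
side [[418.2937938    0.         319.71196081]
 [  0.         418.2937938  201.55045337]
 [  0.           0.           1.        ]] -0.023098565317824674 [0.09777939 0.7871924  1.07793565] [ 0.83859963 -0.00908846 -2.68359738]
{'time_s': 0.1, 'qpos': array([ 1.15719346,  0.5764308 ,  0.02486972,  1.43778351, -0.01501654,
        1.12897565, -0.05649795]), 'dq': array([ 0.00167435, -0.00213784, -0.00047161, -0.00103291,  0.0003674 ,
       -0.00081472, -0.0002165 ]), 'effort': array([ 6.36501340e-03, -7.67299819e+01,  2.25789942e+00, -2.86605191e+01,
        1.58234860e-02,  8.51910445e-03, -1.62078078e-05]), 'tool_pos': array([ 0.21849279, -0.63829045,  0.24925523]), 'ee_rot': array([-3.14018188e+00,  6.82647846e-05,  3.29812161e-01]), 'wrist_force': array([0.43205948, 0.2585131 , 0.48640956]), 'ft_torque': array([ 0.0316067 , -0.0128678 , -0.03340472]), 'gripper_force': 0.0, 'opening': 1.0016955735997597}
```

View pics/scene0.png

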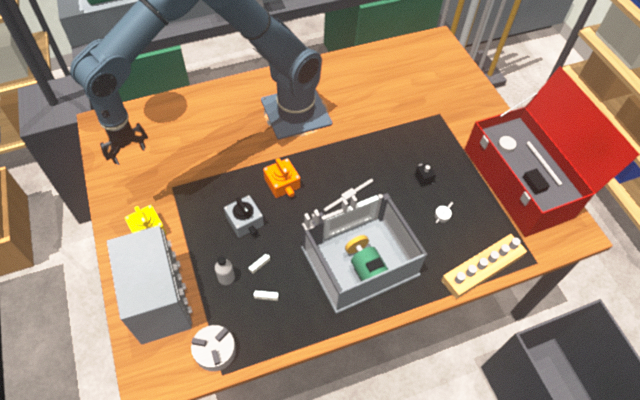

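View pics/side0.png

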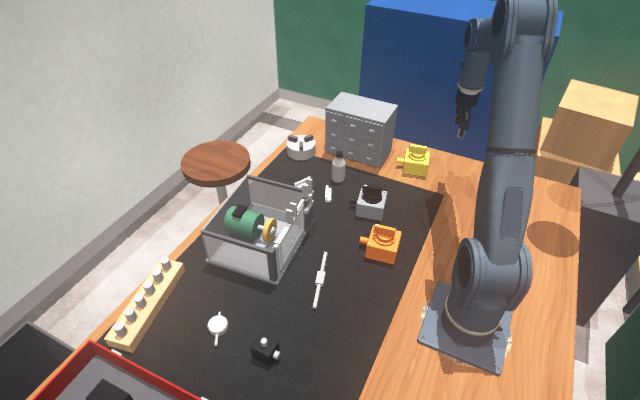

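The scene view has three isolator-like boxes: grey at (244,215), orange at (282,178) and yellow at (143,220). The grey one matches the description. The guard is at (363,252), with its post end at (312,220) and the gate between there and (380,205). The tap wrench lies in front at (348,195). Next is a close crop of the grey box and the guard.

```bash
sed -i "s/np.array(s\['rotation'\])/Ro.from_euler('xyz',s['rotation']).as_matrix()/g" h.py
python3 - <<'E'
from h import *
import pickle
s=pickle.load(open('scene0.pkl','rb'));t=pickle.load(open('side0.pkl','rb'))
a=cv2.resize(s['frame'][170:310,215:430],None,fx=3.7,fy=3.7,interpolation=cv2.INTER_CUBIC)
cv2.imwrite('pics/c1.png',a)
b=cv2.resize(t['frame'][160:280,200:400],None,fx=4,fy=4,interpolation=cv2.INTER_CUBIC)
cv2.imwrite('pics/c2.png',b)
print(proj(s,[.2185,-.638,.249]),proj(t,[.2185,-.638,.249]))
E
```

```text
[130.  154.1] [458.3 128.7]
```

View pics/c1.png

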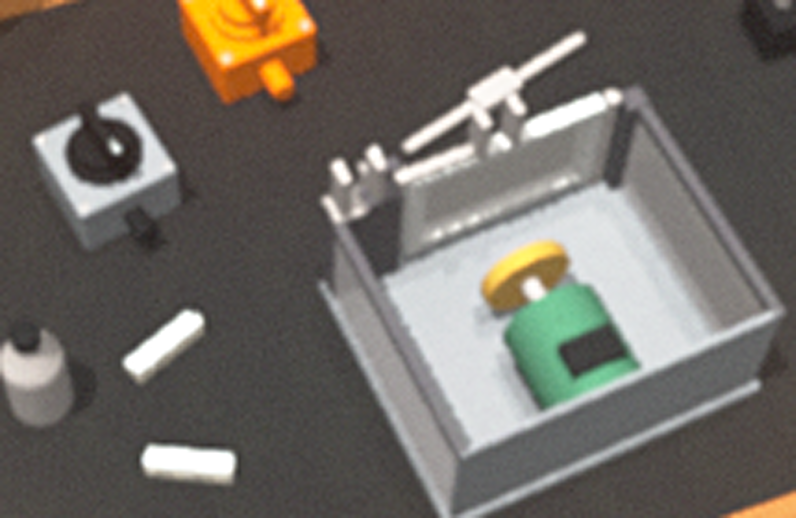

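View pics/c2.png

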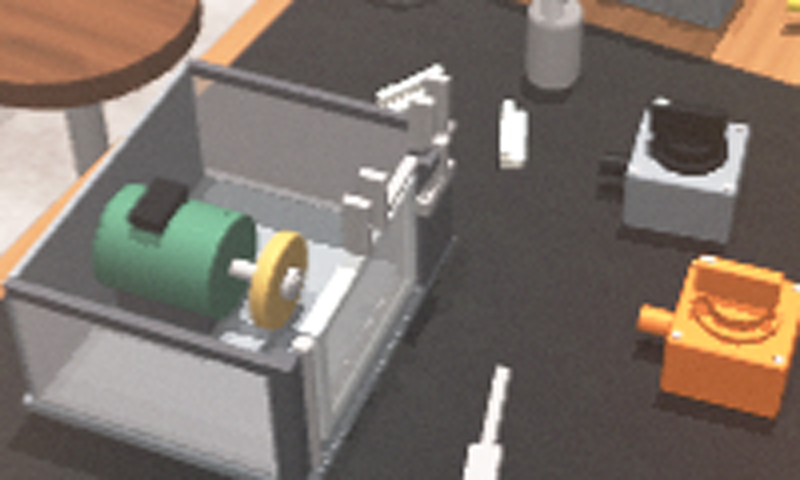

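The crops show the grey box with its black bar and the gland at c1 (143,228). The side-catch tabs are at c1 (342,165) and (375,150), the grip bars at (482,150) and (513,130), and the gate's hinge end near (612,97).

Run:
```python
from h import *
import pickle
s=pickle.load(open('scene0.pkl','rb'));t=pickle.load(open('side0.pkl','rb'))
A=lambda x,y,z:onz(s,x/3.7+215,y/3.7+170,z)
B=lambda x,y,z:onz(t,x/4+200,y/4+160,z)
print('box s');[print(A(*p,.065)) for p in [(35,140),(127,95),(180,175),(85,228)]]
print('gland',A(143,225,.03))
print('box t');[print(B(*p,.065)) for p in [(660,103),(747,127),(737,212),(627,190)]]
print('base s');[print(A(*p,.0)) for p in [(320,287),(448,517),(757,387)]]
print('wall s');[print(A(*p,.15)) for p in [(465,452),(780,310),(635,90),(335,205)]]
print('tops s');[print(A(*p,.208)) for p in [(342,162),(375,149),(480,110),(511,98)]]
print('tops t');[print(B(*p,.208)) for p in [(437,72),(418,95),(404,165),(357,200)]]
print('hinge',A(612,97,.153),B(303,342,.153))
```

```text
box s
[ 0.3976 -0.3937  0.065 ]
[ 0.3779 -0.2999  0.065 ]
[ 0.478  -0.2791  0.065 ]
[ 0.5028 -0.3755  0.065 ]
gland [ 0.4968 -0.3225  0.03  ]
box t
[ 0.4743 -0.3854  0.065 ]
[ 0.3888 -0.3896  0.065 ]
[ 0.3581 -0.2762  0.065 ]
[ 0.4557 -0.2588  0.065 ]
base s
[ 0.5959 -0.1859  0.    ]
[ 0.8423 -0.1568  0.    ]
[0.8217 0.1475 0.    ]
wall s
[ 0.8485 -0.1539  0.15  ]
[0.8193 0.1379 0.15  ]
[0.5792 0.1155 0.15  ]
[ 0.6018 -0.1744  0.15  ]
tops s
[ 0.5972 -0.167   0.208 ]
[ 0.5943 -0.1369  0.208 ]
[ 0.5874 -0.0402  0.208 ]
[ 0.5848 -0.0109  0.208 ]
tops t
[ 0.6013 -0.1736  0.208 ]
[ 0.6014 -0.14    0.208 ]
[ 0.5712 -0.0594  0.208 ]
[ 0.5843 -0.0081  0.208 ]
hinge [0.5809 0.0919 0.153 ] [0.5753 0.0937 0.153 ]
```

The rows are not in the units I measure in: shifts go in shares of 0.6 m and turns go in shares of 120 degrees. I convert before sending: 162 mm is 0.27, 129 mm is 0.215, 8 degrees is 0.0667.

Call:
{"method": "apply_moves", "body": {"targets": [[0.05,-0.0367,0,0.0167],[0.105,-0.075,0,0.0333],[0.16,-0.1133,0,0.05],[0.215,-0.1533,0,0.0667],[0.27,-0.1917,0,0.0667]]}}

```text
time_s: 0.52
tool_pos: [0.3352, -0.4754, 0.2497]
ee_rot: [-3.141, 0.0, 0.188]
wrist_force: [1.7, -0.3, -0.2]
opening: 0.998
gripper_force: 0.0
```

Converted, 130 mm is 0.2167, 112 mm is 0.1867.

Call:
{"method": "apply_moves", "body": {"targets": [[0.08,-0.01,0,0],[0.13,-0.1,0,0],[0.1867,-0.15,0,0],[0.2167,-0.1667,0,0],[0.2167,-0.1667,0,0]]}}

```text
time_s: 0.93
tool_pos: [0.4488, -0.347, 0.2497]
ee_rot: [-3.138, -0.003, 0.2]
wrist_force: [0.8, -0.3, -0.0]
opening: 0.999
gripper_force: 0.0
```

Run:
```python
from h import *
import pickle
x=r.sense();print(x['time_s'],x['tool_pos'],x['ee_rot'],x['qpos'])
s=snap('wrist','w1.png');pickle.dump(s,open('w1.pkl','wb'));print(s['xyz'],s['rotation'])
print(proj(s,[.435,-.335,.115]),proj(s,[*x['tool_pos'][:2],.115]))
```

```text
0.9333 [ 0.44879106 -0.34699688  0.24973637] [-3.13805137e+00 -3.06407073e-03  1.99859549e-01] [ 0.57093652  0.41495533  0.01081486  1.72875742 -0.01074596  0.99824326
 -0.7842735 ]
[ 0.51318705 -0.33456516  0.37334224] [-0.25873821  0.0030081  -1.37108704]
[304.8 211. ] [323.8 196.8]
```

View pics/w1.png

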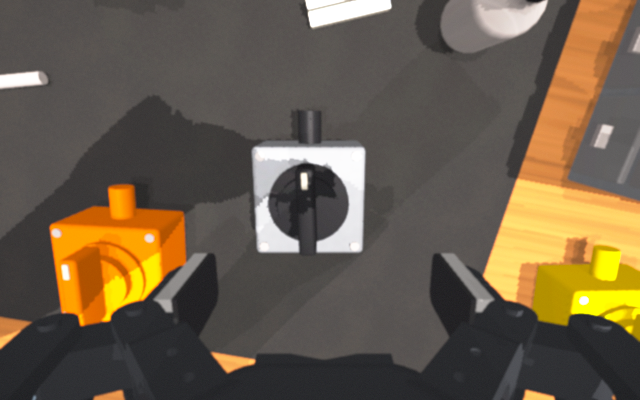

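The wrist view shows the grey box with corners (253,147), (365,143), (363,252) and (258,252). The bar runs from (304,170) to (308,253), with its white mark at the gland end (310,115), so it is ON.

Run:
```python
from h import *
import pickle
s=pickle.load(open('w1.pkl','rb'))
c=[onz(s,u,v,.065) for u,v in [(253,147),(365,143),(363,252),(258,252)]];print(c,np.mean(c,0))
g=cv2.cvtColor(s['frame'],cv2.COLOR_BGR2GRAY)
print('disc',[onz(s,u,202,.081) for u in (268,349)],'bar',onz(s,304,168,.115),onz(s,308,254,.115))
print('or',onz(s,185,215,.065),onz(s,185,265,.03))
for v in (215,235,245): print(v,g[v,290:330])
```

```text
[array([ 0.4677, -0.2805,  0.065 ]), array([ 0.4904, -0.3747,  0.065 ]), array([ 0.3914, -0.3959,  0.065 ]), array([ 0.3718, -0.2996,  0.065 ])] [ 0.430325 -0.337675  0.065   ]
disc [array([ 0.4263, -0.3028,  0.081 ]), array([ 0.4401, -0.3706,  0.081 ])] bar [ 0.4673 -0.3283  0.115 ] [ 0.4008 -0.344   0.115 ]
or [ 0.3944 -0.229   0.065 ] [ 0.3259 -0.2226  0.03  ]
215 [45 39 39 37 38 39 37 39 44 51 54 59 60 59 65 67 70 72 72 72 72 69 59 54
 46 42 53 63 68 66 67 67 69 67 67 67 66 70 71 69]
235 [50 39 35 35 39 45 47 46 42 45 52 54 59 61 64 65 66 65 67 68 70 68 64 59
 53 43 42 55 61 63 63 66 66 65 65 64 64 67 76 92]
245 [229 229 230 230 230 231 231 223 172 102  59  50  57  60  61  63  61  66
  65  65  67  67  65  60  50  63 137 208 230 230 230 229 229 228 229 230
 229 230 232 231]
```

Converted, 143 mm is 0.2383, 106 mm is 0.1767.

Call:
{"method": "apply_moves", "body": {"targets": [[-0.0267,-0.0217,0.05,0],[-0.0267,-0.0217,0.1133,0],[-0.0267,-0.0217,0.1767,0],[-0.0267,-0.0217,0.2383,0],[-0.0267,-0.0217,0.2383,0]]}}

```text
time_s: 1.4
tool_pos: [0.4218, -0.3429, 0.1011]
ee_rot: [-3.134, 0.007, 0.19]
wrist_force: [-1.7, 0.7, 0.3]
opening: 1.003
gripper_force: 0.0
```

Call:
{"method": "apply_moves", "body": {"targets": [[0,0,0,0],[0,0,0,0],[0,0,0,0],[0,0,0,0],[0,0,0,0]], "fingers": 0, "newtons": 30}}

```text
time_s: 1.82
tool_pos: [0.4257, -0.3442, 0.1086]
ee_rot: [-3.141, -0.001, 0.19]
wrist_force: [-3.0, 28.0, 18.3]
opening: 0.3
gripper_force: 15.3
```

Converted, -6 mm is -0.01, 5 mm is 0.0083.

Call:
{"method": "apply_moves", "body": {"targets": [[0.0083,-0.01,0.0033,0],[0.0083,-0.01,0.0033,0],[0.0083,-0.01,0.0033,0],[0.0083,-0.01,0.0033,0]]}}

```text
time_s: 2.15
tool_pos: [0.4274, -0.337, 0.1062]
ee_rot: [-3.14, 0.002, 0.19]
wrist_force: [-7.5, 5.2, 10.4]
opening: 0.159
gripper_force: 31.4
```

```bash
python3 -c "
from h import *
x=r.sense();print(x)"
```

```text
{'time_s': 2.15, 'qpos': array([ 0.575839  ,  0.56009912,  0.00850991,  1.94971123, -0.00754663,
        0.63436798, -0.79162014]), 'dq': array([-0.00027145, -0.00044493, -0.0002854 ,  0.00018276, -0.00030755,
       -0.0001366 , -0.00021371]), 'effort': array([-3.18106888e-01, -6.09459543e+01,  1.74011070e+00, -2.20820689e+01,
        1.53062954e-01, -3.02797794e+00, -2.25864298e-02]), 'tool_pos': array([ 0.42737748, -0.33702648,  0.1061985 ]), 'ee_rot': array([-3.13984247e+00,  1.86309284e-03,  1.90039208e-01]), 'wrist_force': array([-7.52293729,  5.15042776, 10.44241769]), 'ft_torque': array([1.15503719, 1.41357865, 0.00667709]), 'gripper_force': 31.447874307632446, 'opening': 0.15923145868637817}
```

Converted, 1 mm is 0.0017, -35 degrees is -0.2917.

Call:
{"method": "apply_moves", "body": {"targets": [[0.0017,0,0,-0.0583],[0.0017,0,0,-0.1167],[0.0017,0,0,-0.175],[0.0017,0,0,-0.2333],[0.0017,0,0,-0.2917]], "newtons": 40}}

```text
time_s: 2.57
tool_pos: [0.4277, -0.3376, 0.1063]
ee_rot: [-3.139, 0.002, 0.806]
wrist_force: [-9.3, 2.5, 11.6]
opening: 0.154
gripper_force: 41.1
```

Converted, -35 degrees is -0.2917.

Call:
{"method": "apply_moves", "body": {"targets": [[0,0,0,-0.0583],[0,0,0,-0.1167],[0,0,0,-0.175],[0,0,0,-0.2333],[0,0,0,-0.2917]]}}

```text
time_s: 2.98
tool_pos: [0.4281, -0.3378, 0.1063]
ee_rot: [-3.139, 0.001, 1.417]
wrist_force: [-7.8, 3.2, 10.3]
opening: 0.161
gripper_force: 40.9
```

Converted, -20 degrees is -0.1667.

Call:
{"method": "apply_moves", "body": {"targets": [[0,0,0,-0.0583],[0,0,0,-0.1167],[0,0,0,-0.1667],[0,0,0,-0.1667],[0,0,0,-0.1667]]}}

```text
time_s: 3.4
tool_pos: [0.4285, -0.3377, 0.1063]
ee_rot: [-3.139, 0.0, 1.761]
wrist_force: [-6.0, 3.5, 10.4]
opening: 0.154
gripper_force: 41.1
```

Converted, -40 mm is -0.0667, -10 mm is -0.0167.

Call:
{"method": "apply_moves", "body": {"targets": [[0,0,0,0],[0,0,0,0],[0,0,0,0],[0,0,-0.0167,0],[0,0,-0.0667,0]], "fingers": 1}}

```text
time_s: 3.82
tool_pos: [0.4283, -0.3369, 0.143]
ee_rot: [-3.138, -0.004, 1.761]
wrist_force: [-0.3, -0.3, 1.0]
opening: 0.855
gripper_force: 0.0
```

Converted, -170 mm is -0.2833, -160 mm is -0.2667, 14 degrees is 0.1167.

Call:
{"method": "apply_moves", "body": {"targets": [[0,0,-0.0667,0],[0,0,-0.1333,0],[0,0,-0.2,0],[0,0,-0.2667,0.0583],[0,0,-0.2833,0.1167]]}}

```text
time_s: 4.23
tool_pos: [0.432, -0.3382, 0.3223]
ee_rot: [3.133, 0.004, 1.512]
wrist_force: [1.4, -0.1, -0.3]
opening: 0.998
gripper_force: 0.0
```

```bash
cat >> h.py <<'E'
def go(p,yaw_deg):
    x=r.sense();R=Ro.from_euler('xyz',x['ee_rot']).as_matrix()
    d=(np.array(p)-x['tool_pos'])@R*1000
    print(x['time_s'],x['tool_pos'].round(4),np.degrees(x['ee_rot']).round(1),x['wrist_force'].round(1),'shift',d.round(1),'spin',round(np.degrees(x['ee_rot'][2])-yaw_deg,1),'q7',x['qpos'][6].round(2))
E
python3 - <<'E'
from h import *
go([.52,-.10,.32],6)
E
```

```text
4.2333 [ 0.432  -0.3382  0.3223] [179.5   0.3  86.6] [ 1.4 -0.1 -0.3] shift [243.   73.8   1.9] spin 80.6 q7 0.33
```

Converted, 120 mm is 0.2, 96 mm is 0.16, 35 degrees is 0.2917.

Call:
{"method": "apply_moves", "body": {"targets": [[0.04,0.0117,0,0.0583],[0.08,0.0233,0,0.1167],[0.12,0.035,0,0.175],[0.16,0.0467,0,0.2333],[0.2,0.0583,0,0.2917]]}}

```text
time_s: 4.65
tool_pos: [0.4717, -0.2185, 0.316]
ee_rot: [3.141, -0.0, 0.9]
wrist_force: [0.4, -0.0, 0.2]
opening: 0.997
gripper_force: 0.0
```

Run:
```python
from h import *
go([.52,-.10,.32],6)
```

```text
4.65 [ 0.4717 -0.2185  0.316 ] [180.   -0.   51.6] [ 0.4 -0.   0.2] shift [122.9 -35.8  -4. ] spin 45.6 q7 -0.47
```

Converted, 120 mm is 0.2, 90 mm is 0.15, 35 degrees is 0.2917.

Call:
{"method": "apply_moves", "body": {"targets": [[0.05,-0.015,0,0.0583],[0.1,-0.03,0,0.1167],[0.15,-0.045,0,0.175],[0.2,-0.0583,0,0.2333],[0.2,-0.0583,0,0.2917]]}}

```text
time_s: 5.07
tool_pos: [0.52, -0.0965, 0.3161]
ee_rot: [-3.139, -0.003, 0.297]
wrist_force: [-0.2, 0.7, 0.3]
opening: 0.997
gripper_force: 0.0
```

Converted, 10 degrees is 0.0833.

Call:
{"method": "apply_moves", "body": {"targets": [[0,0,0,0.0583],[0,0,0,0.0833],[0,0,0,0.0833]]}}

```text
time_s: 5.32
tool_pos: [0.518, -0.1032, 0.3158]
ee_rot: [-3.142, -0.001, 0.119]
wrist_force: [1.4, 0.8, 0.9]
opening: 1.001
gripper_force: 0.0
```

Run:
```python
from h import *
import pickle
go([.58,-.157,.19],6)
s=snap('wrist','w2.png');pickle.dump(s,open('w2.pkl','wb'));print(s['xyz'],s['rotation'])
```

```text
5.3167 [ 0.518  -0.1032  0.3158] [-180.    -0.     6.8] [1.4 0.8 0.9] shift [ 55.1  60.7 125.9] spin 0.8 q7 -1.45
[ 0.58340513 -0.09550805  0.43924715] [-2.61113934e-01 -5.57358481e-04 -1.45201721e+00]
```

View pics/w2.png

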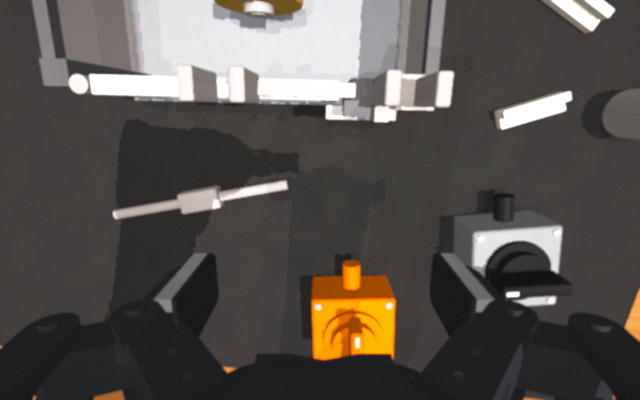

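The isolator bar now lies across its box, so it is OFF. The side-catch tabs are near (394,88) and (446,88), the grip bars near (197,83) and (243,83), and the hinge knob at (79,84). I'll zoom in to get exact faces.

Run:
```python
import cv2
f=cv2.imread('pics/w2.png')
a=f[55:130,60:260];b=f[55:130,300:500]
cv2.imwrite('pics/w2c.png',cv2.resize(cv2.vconcat([a,b]),None,fx=4,fy=4,interpolation=cv2.INTER_CUBIC)[:600])
```

```text
(no output)
```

View pics/w2c.png

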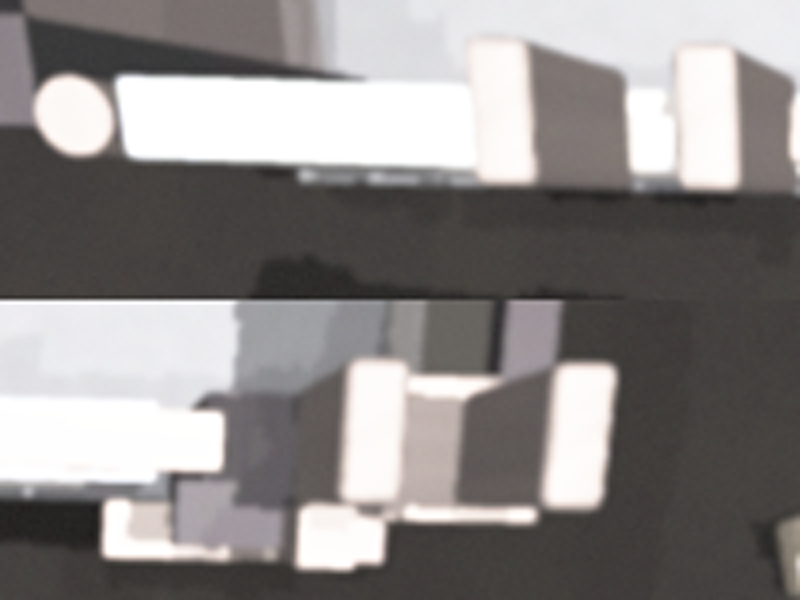

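Run:
```python
from h import *
import pickle
s=pickle.load(open('w2.pkl','rb'))
P={k:onz(s,u,v,z) for k,u,v,z in [('mov',393.5,88,.208),('fix',445,88.75,.208),('gfix',185.75,83,.208),('gmov',237,84,.208),('hinge',78.75,83.75,.155)]}
print(P)
y=P['gfix']-P['fix'];yaw=np.degrees(np.arctan2(-y[0],y[1]));print('yaw',yaw,np.linalg.norm(P['mov']-P['fix']),np.linalg.norm(P['gmov']-P['gfix']))
n=y/np.linalg.norm(y);sg=P['fix']+.010*n;gg=P['gfix']-.010*n
print('side_grip',sg,P['mov']-.022*n,'grip',gg,P['gmov']+.022*n,'hinge',gg+.112*n)
sg[2]=.32;go(sg,yaw);sg[2]=.19;go(sg,yaw)
```

```text
{'mov': array([ 0.5991, -0.1376,  0.208 ]), 'fix': array([ 0.6024, -0.1694,  0.208 ]), 'gfix': array([ 0.5867, -0.0093,  0.208 ]), 'gmov': array([ 0.5899, -0.0408,  0.208 ]), 'hinge': array([0.577 , 0.0906, 0.155 ])}
yaw 5.600729403469538 0.031970767898191 0.031662122480970854
side_grip [ 0.60142404 -0.15944774  0.208     ] [ 0.6012471  -0.15949498  0.208     ] grip [ 0.58767596 -0.01925226  0.208     ] [ 0.5877529  -0.01890502  0.208     ] hinge [0.57674525 0.09221307 0.208     ]
5.3667 [ 0.518  -0.1034  0.3157] [180.  -0.   7.] [-0.1  0.4  1.3] shift [76.  65.8 -4.2] spin 1.4 q7 -1.44
5.3667 [ 0.518  -0.1034  0.3157] [180.  -0.   7.] [-0.1  0.4  1.3] shift [ 75.9  65.8 125.8] spin 1.4 q7 -1.44
```

Converted, 76 mm is 0.1267, 66 mm is 0.11, 1.5 degrees is 0.0125.

Call:
{"method": "apply_moves", "body": {"targets": [[0.0433,0.0367,-0.0033,0.0083],[0.085,0.0733,-0.0067,0.0125],[0.1267,0.11,-0.0067,0.0125],[0.1267,0.11,-0.0067,0.0125],[0.1267,0.11,-0.0067,0.0125]]}}

```text
time_s: 5.78
tool_pos: [0.6019, -0.1614, 0.3183]
ee_rot: [-3.141, 0.001, 0.095]
wrist_force: [0.1, 0.3, -1.0]
opening: 0.997
gripper_force: 0.0
```

Run:
```python
from h import *
go([.6013,-.1595,.19],5.6)
```

```text
5.7833 [ 0.6019 -0.1614  0.3183] [-180.     0.     5.4] [ 0.1  0.3 -1. ] shift [ -0.3  -1.9 128.3] spin -0.2 q7 -1.4
```

Converted, 128 mm is 0.2133, 110 mm is 0.1833.

Call:
{"method": "apply_moves", "body": {"targets": [[-0.0017,-0.0033,0.0633,0],[-0.0017,-0.0033,0.1267,0],[-0.0017,-0.0033,0.1833,0],[-0.0017,-0.0033,0.2133,0],[-0.0017,-0.0033,0.2133,0]]}}

```text
time_s: 6.2
tool_pos: [0.5971, -0.1574, 0.1873]
ee_rot: [-3.139, 0.007, 0.097]
wrist_force: [-0.3, -0.1, 0.0]
opening: 1.002
gripper_force: 0.0
```

Call:
{"method": "apply_moves", "body": {"targets": [[0,0,0,0],[0,0,0,0],[0,0,0,0],[0,0,0,0],[0,0,0,0]], "fingers": 0.2, "newtons": 25}}

```text
time_s: 6.62
tool_pos: [0.6016, -0.1595, 0.1937]
ee_rot: [3.139, -0.005, 0.094]
wrist_force: [-1.3, 3.1, 13.6]
opening: 0.341
gripper_force: 32.1
```

Call:
{"method": "apply_moves", "body": {"targets": [[0,0,0,0],[0,0,0,0],[0,0,0,0],[0,0,0,0],[0,0,0,0]]}}

```text
time_s: 7.03
tool_pos: [0.6016, -0.1595, 0.1938]
ee_rot: [3.139, -0.005, 0.094]
wrist_force: [0.2, -2.5, 6.9]
opening: 0.338
gripper_force: 33.8
```

Converted, -30 mm is -0.05.

Call:
{"method": "apply_moves", "body": {"targets": [[0,0,0,0],[0,0,0,0],[0,0,0,0],[0,0,0,0],[0,0,-0.05,0]], "fingers": 1}}

```text
time_s: 7.45
tool_pos: [0.5973, -0.158, 0.2164]
ee_rot: [-3.139, 0.009, 0.095]
wrist_force: [0.2, -0.6, -0.7]
opening: 0.999
gripper_force: 0.0
```

Converted, -100 mm is -0.1667, -80 mm is -0.1333, -21 degrees is -0.175.

Call:
{"method": "apply_moves", "body": {"targets": [[0,0,-0.0667,0],[0,0,-0.1333,0],[-0.025,-0.025,-0.1667,-0.0583],[-0.05,-0.05,-0.1667,-0.1167],[-0.075,-0.075,-0.1667,-0.175]]}}

```text
time_s: 7.87
tool_pos: [0.5511, -0.1173, 0.3225]
ee_rot: [3.14, -0.002, 0.466]
wrist_force: [-0.0, 0.4, -1.2]
opening: 1.004
gripper_force: 0.0
```

Converted, -35 degrees is -0.2917.

Call:
{"method": "apply_moves", "body": {"targets": [[0,0,0,-0.0583],[0,0,0,-0.1167],[0,0,0,-0.175],[0,0,0,-0.2333],[0,0,0,-0.2917]]}}

```text
time_s: 8.28
tool_pos: [0.551, -0.1178, 0.321]
ee_rot: [-3.142, 0.0, 1.078]
wrist_force: [0.9, 0.3, -1.4]
opening: 1.0
gripper_force: 0.0
```

Converted, -35 degrees is -0.2917.

Call:
{"method": "apply_moves", "body": {"targets": [[0,0,0,-0.0583],[0,0,0,-0.1167],[0,0,0,-0.175],[0,0,0,-0.2333],[0,0,0,-0.2917]]}}

```text
time_s: 8.7
tool_pos: [0.551, -0.1178, 0.321]
ee_rot: [-3.141, -0.0, 1.688]
wrist_force: [0.2, 0.8, -0.1]
opening: 1.001
gripper_force: 0.0
```

Converted, -35 degrees is -0.2917.

Call:
{"method": "apply_moves", "body": {"targets": [[0,0,0,-0.0583],[0,0,0,-0.1167],[0,0,0,-0.175],[0,0,0,-0.2333],[0,0,0,-0.2917]]}}

```text
time_s: 9.12
tool_pos: [0.551, -0.1178, 0.321]
ee_rot: [-3.141, -0.0, 2.299]
wrist_force: [0.1, 0.1, -0.7]
opening: 1.002
gripper_force: 0.0
```

Converted, -35 degrees is -0.2917.

Call:
{"method": "apply_moves", "body": {"targets": [[0,0,0,-0.0583],[0,0,0,-0.1167],[0,0,0,-0.175],[0,0,0,-0.2333],[0,0,0,-0.2917]]}}

```text
time_s: 9.53
tool_pos: [0.551, -0.1179, 0.321]
ee_rot: [-3.141, -0.0, 2.91]
wrist_force: [0.4, 0.5, 0.0]
opening: 1.002
gripper_force: 0.0
```

Run:
```python
from h import *
go([.5877,-.0191,.30],185.6)
s=snap('scene','s2.png');t=snap('side')
a=cv2.resize(s['frame'][180:250,290:400],None,fx=6,fy=6,interpolation=cv2.INTER_CUBIC)
b=cv2.resize(t['frame'][160:220,270:380],None,fx=6,fy=6,interpolation=cv2.INTER_CUBIC)
cv2.imwrite('pics/s2c.png',cv2.resize(cv2.vconcat([a,b]),None,fx=.76,fy=.76))
```

```text
9.5333 [ 0.551  -0.1179  0.321 ] [-180.    -0.   166.7] [0.4 0.5 0. ] shift [-13.1 104.6  21. ] spin -18.9 q7 1.06
```

View pics/s2c.png

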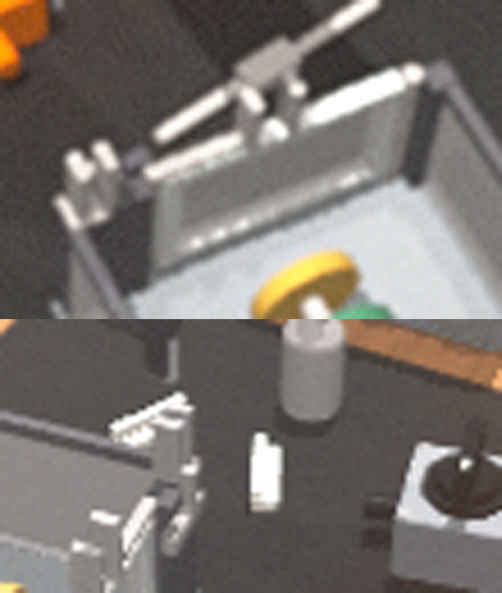

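The side tabs stand clearly closer than before, about 6.5 px apart against 9.6, so the catch is released. The isolator bar still lies across its box. I'm moving on to the gate's grip.

Converted, 104 mm is 0.1733, 70 mm is 0.1167, -19 degrees is -0.1583.

Call:
{"method": "apply_moves", "body": {"targets": [[-0.0083,0.0583,0,-0.0583],[-0.0167,0.1167,0,-0.1167],[-0.0217,0.1733,0,-0.1583],[-0.0217,0.1733,0,-0.1583],[-0.0217,0.1733,0,-0.1583]]}}

```text
time_s: 10.05
tool_pos: [0.5883, -0.0171, 0.321]
ee_rot: [3.14, 0.0, -3.047]
wrist_force: [0.5, 0.0, -0.7]
opening: 1.001
gripper_force: 0.0
```

Run:
```python
from h import *
go([.5877,-.0191,.19],185.6)
```

```text
10.05 [ 0.5883 -0.0171  0.321 ] [ 179.9    0.  -174.6] [ 0.5  0.  -0.7] shift [  0.8  -2.1 131. ] spin -360.2 q7 1.16
```

Converted, 130 mm is 0.2167, 112 mm is 0.1867.

Call:
{"method": "apply_moves", "body": {"targets": [[0.0017,-0.0033,0.0633,0],[0.0017,-0.0033,0.1267,0],[0.0017,-0.0033,0.1867,0],[0.0017,-0.0033,0.2167,0],[0.0017,-0.0033,0.2167,0]]}}

```text
time_s: 10.47
tool_pos: [0.585, -0.0242, 0.1868]
ee_rot: [-3.141, -0.007, -3.053]
wrist_force: [-0.7, -0.2, -0.5]
opening: 1.003
gripper_force: 0.0
```

Call:
{"method": "apply_moves", "body": {"targets": [[0,0,0,0],[0,0,0,0],[0,0,0,0],[0,0,0,0],[0,0,0,0]], "fingers": 0.2, "newtons": 50}}

```text
time_s: 10.88
tool_pos: [0.5881, -0.0175, 0.1938]
ee_rot: [3.137, 0.004, -3.045]
wrist_force: [-2.9, 3.1, 4.9]
opening: 0.335
gripper_force: 49.6
```

Call:
{"method": "apply_moves", "body": {"targets": [[0,0,0,0],[0,0,0,0],[0,0,0,0]]}}

```text
time_s: 11.13
tool_pos: [0.5881, -0.0175, 0.1937]
ee_rot: [3.138, 0.004, -3.044]
wrist_force: [-3.5, 11.6, 10.1]
opening: 0.338
gripper_force: 52.1
```

Run:
```python
from h import *
go([.5877,-.0191,.19],185.6)
```

```text
11.1333 [ 0.5881 -0.0175  0.1937] [ 179.8    0.2 -174.4] [-3.5 11.6 10.1] shift [ 0.6 -1.5  3.7] spin -360.0 q7 1.05
```

Squeezed to 29 mm over both bars, so I can swing the gate along its arc of 112 mm radius.

Converted, 47.3 mm is 0.0788, 38.3 mm is 0.0638, 25 degrees is 0.2083.

Call:
{"method": "apply_moves", "body": {"targets": [[0.0163,0.0007,0,0.0417],[0.0323,0.0028,0,0.0833],[0.0483,0.0063,0,0.125],[0.0638,0.0113,0,0.1667],[0.0788,0.0175,0,0.2083]]}}

```text
time_s: 11.55
tool_pos: [0.5413, -0.0124, 0.1937]
ee_rot: [3.136, 0.006, 2.799]
wrist_force: [4.7, 10.0, 7.7]
opening: 0.333
gripper_force: 54.1
```

```bash
cat >> h.py <<'E'
def gate():
    x=r.sense();d=x['tool_pos'][:2]-[.5767,.0922];a=np.degrees(np.arctan2(d[1],d[0]))
    print('gate pos-angle',-84.4-a,'yaw-angle',(185.6-np.degrees(x['ee_rot'][2]))%360,'rad',np.linalg.norm(d),x['tool_pos'],x['wrist_force'],x['opening'],x['gripper_force'],x['qpos'].round(2))
E
python3 -c "from h import *;gate()"
```

```text
gate pos-angle 24.27211599067185 yaw-angle 25.234208323198345 rad 0.11046280330503334 [ 0.54133512 -0.01244873  0.19372528] [ 4.6881175  10.03197841  7.67468623] 0.3334668593990349 54.09230411052704 [ 0.51  0.54 -0.86  1.85  0.5   0.96  0.66]
```

Converted, 47.3 mm is 0.0788, 38.3 mm is 0.0638, 25 degrees is 0.2083.

Call:
{"method": "apply_moves", "body": {"targets": [[0.0163,0.0007,0,0.0417],[0.0323,0.0028,0,0.0833],[0.0483,0.0063,0,0.125],[0.0638,0.0113,0,0.1667],[0.0788,0.0175,0,0.2083]]}}

```text
time_s: 11.97
tool_pos: [0.4995, 0.0126, 0.1937]
ee_rot: [3.137, 0.003, 2.362]
wrist_force: [-0.2, 6.4, 14.4]
opening: 0.336
gripper_force: 52.3
```

```bash
python3 -c "from h import *;gate()"
```

```text
gate pos-angle 49.712121449924496 yaw-angle 50.26873238510487 rad 0.11084537649533234 [0.49954445 0.01261534 0.19366944] [-0.18572174  6.41770791 14.43452108] 0.3356652060691849 52.32130408287048 [ 0.41  0.46 -0.76  1.95  0.41  0.88  0.24]
```

Converted, 49.1 mm is 0.0818, 11.3 mm is 0.0188, 26 degrees is 0.2167.

Call:
{"method": "apply_moves", "body": {"targets": [[0.0163,0.0007,0,0.0417],[0.0323,0.0028,0,0.0833],[0.0483,0.0063,0,0.125],[0.0638,0.0113,0,0.1667],[0.0818,0.0188,0,0.2167]]}}

```text
time_s: 12.38
tool_pos: [0.472, 0.0542, 0.1937]
ee_rot: [3.137, 0.001, 1.908]
wrist_force: [-2.6, 3.6, 19.8]
opening: 0.339
gripper_force: 51.6
```

Call:
{"method": "apply_moves", "body": {"targets": [[0,0,0,0],[0,0,0,0],[0,0,0,0],[0,0,0,0],[0,0,0,0]]}}

```text
time_s: 12.8
tool_pos: [0.472, 0.0543, 0.1936]
ee_rot: [3.138, 0.001, 1.912]
wrist_force: [-5.4, 2.9, 22.3]
opening: 0.333
gripper_force: 51.3
```

Run:
```python
from h import *
gate()
s=snap('scene');t=snap('side')
a=cv2.resize(s['frame'][150:310,200:460],(520,320));b=cv2.resize(t['frame'][150:290,200:400],(400,280))
c=np.zeros((600,520,3),np.uint8);c[:320]=a;c[320:,:400]=b;cv2.imwrite('pics/end.png',c)
```

```text
gate pos-angle 75.67152852666726 yaw-angle 76.04151410066929 rad 0.11134027366848334 [0.47202691 0.05425003 0.19362472] [-5.44110728  2.88482941 22.25769093] 0.3332785870029994 51.28011703491211 [ 0.26  0.4  -0.65  2.01  0.33  0.83 -0.23]
```

View pics/end.png

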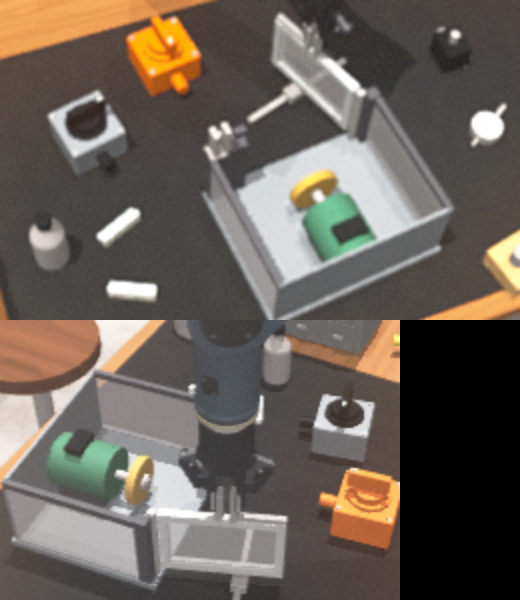

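The gate stands wide open at about 1.32 rad with the grip still squeezed. The isolator is across its box and the side tabs are together. The wrench and the other loose things are undisturbed.

```bash
python3 -c "from h import *;print(job.sign_off())"
```

```text
the job is handed in; nothing more can be done
None
```

I handed the job in with the isolator off, the side catch released and the gripper holding the gate wide open at about 1.32 rad by its squeezed grip; the loose things looked undisturbed, and the hand-in returned no verdict.

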